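# Fit the return spring of a feeder's slide gate

## Robot

A 6-joint arm with a two-finger parallel gripper is mounted at the origin on the work surface. World frame = base frame: x ahead of the robot, y to its left, z up, the work surface at z = 0. Lengths are in m, angles in degrees, forces in N, time in s.
With the tool pointing down it reaches from about 0.4 to 0.925 m from the base axis. Payload 12.5 kg.
Tool frame: the origin (TCP) lies at the centre of the arm's flange, where the gripper is bolted on; the fingertips stand 190 mm ahead of it and the grasp point (between the pads) lies 171 mm ahead of it; z points along the fingers, y is the direction in which the jaws open and shut (so a half turn about z gives the same grasp; the last joint's range is limited). The gripper opens to 95 mm and grips with 3 to 60 N. Pads are 20 mm wide; open, the fingers measure 119 mm over their backs; the gripper's body (75 mm by 180 mm) begins 59 mm behind the grasp point.
Start: joints at [-80.248, 28.126, 89.318, -0, 62.55, -6.05], TCP at [0.17, -0.601, 0.405] pointing down, gripper open.
Joint ranges: [-177.58, 177.58], [-47.91, 125.51], [2.72, 160], [-65.01, 245.01], [3.68, 167.84], [-153.87, 153.87]. Speed limits (degrees/s): [127.2, 127.2, 159.86, 180, 180, 180].

## Interface

Orientations are given as a 3x3 rotation matrix whose columns are the frame's x, y, z axes.
In Python, from cell import r, eyes gives the robot as it stands.
- The arm moves only by the tool send_rows, never from a script. Its arguments are lists of equal length, an entry for each row: "xyz": the shift along the tool's x, y, z in m, a list of three; "twist": the turn, a rotation vector about the tool's x, y, z in rad, a list of three. A call has 1 to 8 rows; each row shifts and turns the commanded pose from where the row before left it, along the tool's axes as they then stand; what a row does not reach is not made up. A row lasts 1/8 s, in which the tool goes at most 62.5 mm and 10.7 degrees, less where a joint would pass 70% of its speed; a pose out of reach is approached as far as the arm can. A call with a gripper value outside its range is refused whole. "jaw" is the finger opening in m, from 0 to 0.0951, set as the call begins (left out, the last holds). The fingers move at their own pace and stop on an object; "grip_force" is the grip in N (left out, the last holds). Time passes only in rows, so rows that do not move let the fingers close. It gives the time, the measured TCP pose, the force and the opening at its end, in the units of the state.
- r.get_obs(): the state, without advancing time (a new reading comes with each control period).
- eyes.snapshot(name): name is "side" or "top"; returns a dict with "pixels" (420x560x3 uint8, red, green, blue), "fx", "fy", "cx", "cy" (pixels), "world_from_camera" (4x4, takes a point from camera to world coordinates). Camera axes: x right, y up, looking along -z (the intrinsics and any distortion apply to the point x, -y, -z); pixel columns grow to the right and rows downward; lengths in m; the calibration is good to about 2 mm. A picture is of the moment at which its call begins. There is no depth.
- r.close_job(): hands the job in, once; it reports no verdict.
The state is a dict: "t": time; "q": joint angles; "joint_vel": joint speeds; "joint_torque": joint torques, N m; "tcp_pos": TCP position; "ee_rot": TCP orientation; "wrist_force": force on the tool from outside, world axes, zero at the start; "wrist_torque": the same for the moment, N m; "width": finger opening in m.
Only numpy, scipy, OpenCV 4.12 (cv2) and the standard library are available. Lean on these libraries where they do the work, as an engineer would, in place of code of your own. Each camera call takes 0.05 s, during which the arm holds its last target. There are 200 camera calls.

## Task

Fit the return spring to the pellet feeder: put the leg of its orange end down into the hole of the yellow slide gate until the orange block sits on the gate, then stretch the spring and drop the eye of its blue end over the brass post so that it stays caught under the post's head and the spring holds the gate shut. How far the gate stands open is not known, so feel for the hole with the leg, pressing gently (well under 35 N); do not overstretch the spring beyond 45 mm, and leave the vials, beaker and tools alone.

Things in the scene. Friction and masses are not known exactly. Their poses are not given: they have to be found in the camera images.
- feeder: Blue base plate 335 x 90 x 18 mm, fixed; origin on the bench, local x along the spring's line from gate to post, z up; plate spans x -185 to 150. The tops of the yellow gate and of the aluminium ledge (14 mm wide, x 12 to 145) lie at the seat level, z = 52 mm; free air beside and under the gate down to the plate. A steel collar, radius 36 mm, 78 mm high, stands at x -135.
- hole_shut (a point): Fixed point on the feeder (x -35, seat level): where the centre of the gate's hole is when the gate is shut. The hole, 8 x 8 mm and through, starts anywhere from here to 26 mm towards feeder -x; this is not measured. Axes as the feeder's. The gate is a bar 16 mm wide, 10 thick, solid 47 mm from the hole towards the post and 70 mm the other way; it slides along x with about 3.5 N friction.
- post (a point): Foot of the brass post, on the ledge at seat level (feeder x 130, y 0). The post is 13 mm high: neck 7 mm in diameter and 9 mm high, under a head 11 mm in diameter, 4 mm thick. Axes as the feeder's.
- spring: Orange end block of the tension spring, 20 (x) x 22 (y) x 18 mm (z), a leg reaching down from it. Origin at the middle of its underside; x along the spring to the blue end, z up. Starts level in the cradle, undersides 44 mm above the bench, both blocks free at their sides. Whole spring about 90 g; coil 16 mm thick; leg to eye 132 mm unstretched; bends slightly up and down at both blocks (0.6 N m/rad).
- leg: Round-ended steel leg, 6 mm in diameter, fixed in the orange block and reaching 16 mm down from the middle of its underside. Origin at its lowest point. Axes as the orange block's.
- eye_block (a point): Middle of the blue end block (20 x 22 x 18 mm, like the orange one), to be gripped across its 22 mm width (y). Axes: x along the spring away from the orange block, z up.
- eye (a point): Centre of the steel eye, a flat ring 5 mm thick with a 15 mm opening and 25 mm outer diameter, 32 mm beyond the middle of the blue block and 6 mm below it (ring underside 0.5 mm above the blocks' underside level). Axes as the blue block's.
- stretch (a joint): How far the spring is stretched, in m: 0 closed. The pull is 3 N plus 0.2 N per mm. About 28 mm when fitted, about 32 mm when the eye passes over the post's head; hard end at 60 mm.
- cradle: Grey plastic cradle 110 x 60 mm, fixed, with two forked saddles 28 mm wide and 51 mm high at x -22 and 22, under the coil. Origin on the bench at its middle, x along the spring.
- vial0: Bystander: glass vial with aluminium cap, 44 mm wide, 80 mm high, tan contents; origin under its middle. Loose.
- vial1: Bystander: glass vial with aluminium cap, 44 mm wide, 80 mm high, grey contents; origin under its middle. Loose.
- vial2: Bystander: glass vial with aluminium cap, 44 mm wide, 80 mm high, brass-coloured contents; origin under its middle. Loose.
- vial3: Bystander: glass vial with aluminium cap, 44 mm wide, 80 mm high, white contents; origin under its middle. Loose.
- beaker: Bystander: steel beaker 64 mm wide, 70 mm high; origin under its middle. Loose.
- screwdriver: Bystander: screwdriver lying on the bench. Loose.
- wrench: Bystander: wrench lying on the bench. Loose.
There are look-alikes about, which are no part of the job. Of the things like the spring, leave any that is purple; of the rest the larger one is meant.

How it is judged (in metres and radians):
On the way, in this order (a step that is already met when the one before it is completed fails the run):
1. the leg is in the hole of the gate, seated, the spring not yet stretched (z of leg in the frame of feeder below 0.042 m and y of leg in the frame of feeder between -0.004 and 0.004 m and x of leg in the frame of feeder between -0.068 and -0.029 m and value of joint stretch below 0.012 m), for 0.2 s.
2. the spring is stretched by more than 20 mm with the leg still in the hole (z of leg in the frame of feeder below 0.042 m and y of leg in the frame of feeder between -0.004 and 0.004 m and value of joint stretch above 0.02 m), for 0.2 s.
At the end, for the whole second after the job is handed in: Leg tip 10 mm or more below seat level in the gate hole, gate shut (leg at feeder x -40 to -29, y within 4 mm); eye centre at feeder x 121 to 131, y within 6 mm, under 9 mm above seat level (below the post head); spring stretched over 20 mm, at rest, released (all of step 2 and x of leg in the frame of feeder between -0.04 and -0.029 m and x of eye in the frame of feeder between 0.121 and 0.131 m and y of eye in the frame of feeder between -0.006 and 0.006 m and z of eye in the frame of feeder below 0.061 m and linear speed of spring below 0.02 m/s); the robot touches nothing.
It fails at once if the leg presses on the gate or feeder with more than 35 N (contact force between leg and feeder above 35 N).
It fails at once if the spring is stretched beyond 45 mm (value of joint stretch above 0.045 m).
It fails at once if a vial, the beaker or a tool is moved more than 30 mm (distance of any of vial0, vial1, vial2, vial3, beaker, screwdriver, wrench from where it was at the start of the episode above 0.03 m).
It also fails if it takes over 61 s, if anything falls off the work surface, if the arm or the gripper's body presses on something with over 40 N, if the wrist force passes 120 N, or if a joint passes its speed limit or range.

## Working session

There is one attempt and no reset: what is moved stays moved. The work goes in short steps, Python scripts to look and compute and a tool call to move; the robot and the scene stay as the last step left them, time stands still between calls to the robot, and variables do not carry over. Pictures are saved under pics/ and viewed, about 8 in all and at most 12, crops included, and the job is handed in when it is done.

Besides the shell and the picture viewer there is one more tool, called after "Call:" in YAML: its name, and indented under it one key for each argument. send_rows: Moves the arm, as the interface text tells. Its arguments: {"type":"object","properties":{"xyz":{"type":"array","items":{"type":"array","items":{"type":"number"}}},"twist":{"type":"array","items":{"type":"array","items":{"type":"number"}}},"jaw":{"type":"number"},"grip_force":{"type":"number"}},"required":["xyz","twist"]}

```bash
mkdir -p pics; ls; python3 - <<'E'
from cell import r, eyes
import cv2, pickle
for n in("side","top"):
    s=eyes.snapshot(n); cv2.imwrite(f"pics/{n}0.png",s["pixels"][:,:,::-1]); pickle.dump(s,open(f"pics/{n}0.pkl","wb"))
    print(n,s["fx"],s["fy"],s["cx"],s["cy"],s["world_from_camera"].round(3).tolist(),[k for k in s])
o=r.get_obs();print(o)
E
```

```text
pics
side 494.8735169993687 494.8735169993687 281.4419349931785 210.57012811360394 [[0.999, 0.012, -0.042, 0.47], [-0.04, 0.625, -0.78, -1.173], [0.017, 0.78, 0.625, 0.954], [0.0, 0.0, 0.0, 1.0]] ['pixels', 'fx', 'fy', 'cx', 'cy', 'world_from_camera']
top 409.72951652660703 409.72951652660703 284.45589136482465 214.14192036334308 [[0.029, 0.981, -0.192, 0.361], [-1.0, 0.027, -0.009, -0.057], [-0.004, 0.192, 0.981, 1.06], [0.0, 0.0, 0.0, 1.0]] ['pixels', 'fx', 'fy', 'cx', 'cy', 'world_from_camera']
{'t': 0.1, 'q': array([-8.02496597e+01,  2.81617770e+01,  8.93447677e+01, -5.24935773e-04,
        6.25497405e+01, -6.04967013e+00]), 'joint_vel': array([ 0.05318898,  0.00930592, -0.09467654,  0.0702204 , -0.1144176 ,
        0.01152647]), 'joint_torque': array([ 1.49706826e-03, -6.13625979e+01, -2.58605647e+01,  6.93555479e-02,
        4.70127957e-02, -4.81866118e-05]), 'tcp_pos': array([ 0.17020202, -0.60136348,  0.40421956]), 'ee_rot': array([[ 9.62216801e-01,  2.72284405e-01, -1.74381149e-04],
       [ 2.72284444e-01, -9.62216320e-01,  9.66794836e-04],
       [ 9.54507699e-05, -9.77747509e-04, -9.99999517e-01]]), 'wrist_force': array([0.13777667, 0.26952292, 0.71377109]), 'wrist_torque': array([ 0.03279491, -0.02604852, -0.02157709]), 'width': 0.09515370108732824}
```

View pics/side0.png

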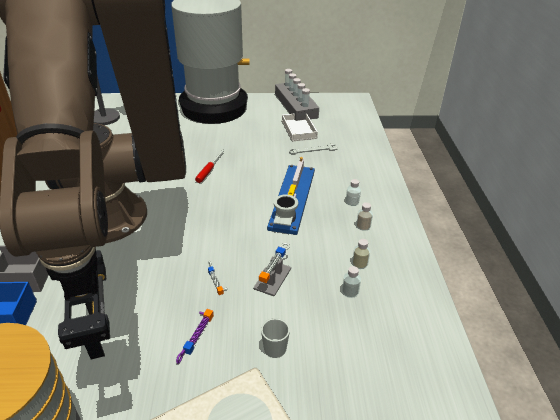

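View pics/top0.png

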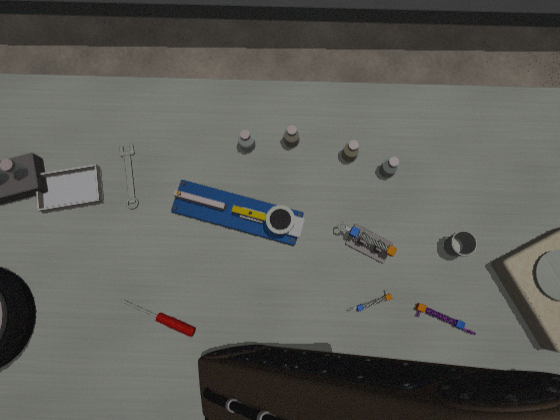

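Candidates in the side view: the orange/blue spring on the cradle (272,265), a small orange/blue one (215,278) and a purple one (195,335). The cradle spring is the larger non-purple one, so I choose that and check it in a close crop.

```bash
python3 - <<'E'
import cv2,numpy as np
s=cv2.imread("pics/side0.png");t=cv2.imread("pics/top0.png")
def c(i,x,y,w,h): return cv2.resize(i[y:y+h,x:x+w],(400,300),interpolation=cv2.INTER_CUBIC)
a=np.hstack([c(s,230,230,100,75),c(t,320,210,100,75)])
b=np.hstack([c(s,242,148,120,90),c(t,168,170,140,105)])
cv2.imwrite("pics/c1.png",np.vstack([a,b]))
E
```

```text
(no output)
```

View pics/c1.png

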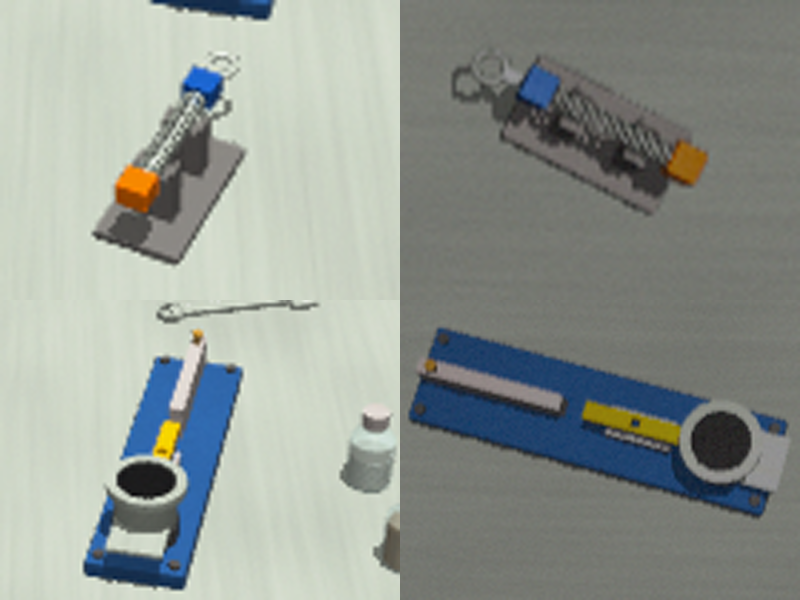

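The crop confirms the cradle spring: an orange end and a blue end with the eye, no purple. The feeder shows the hole at about (635,422) in the crop and the post at (430,366). I'll fit both poses next.

```bash
cat > h.py <<'E'
import numpy as np, pickle
from scipy.optimize import least_squares
def proj(s,P):
    T=np.linalg.inv(s["world_from_camera"]); p=np.atleast_2d(P)@T[:3,:3].T+T[:3,3]
    return np.c_[s["cx"]+s["fx"]*p[:,0]/-p[:,2], s["cy"]+s["fy"]*-p[:,1]/-p[:,2]]
def world(pose,L):
    x,y,a=pose; L=np.atleast_2d(L); c,s=np.cos(a),np.sin(a)
    return np.c_[x+c*L[:,0]-s*L[:,1], y+s*L[:,0]+c*L[:,1], L[:,2]]
def fit(obs,x0):   # obs: list of (snap, local Nx3, pixels Nx2)
    f=lambda v: np.concatenate([(proj(s,world(v,L))-p).ravel() for s,L,p in obs])
    q=least_squares(f,x0,loss="soft_l1"); return q.x,f(q.x).reshape(-1,2)
def ray(s,px,z):
    d=np.array([(px[0]-s["cx"])/s["fx"],-(px[1]-s["cy"])/s["fy"],-1]); M=s["world_from_camera"]
    d=M[:3,:3]@d; o=M[:3,3]; return o+d*(z-o[2])/d[2]
E
python3 - <<'E'
from h import *
S=pickle.load(open("pics/side0.pkl","rb"));T=pickle.load(open("pics/top0.pkl","rb"))
def px(l,sc,ox,oy): return np.array(l,float)/sc+[ox-.5+.5/sc,oy-.5+.5/sc]
tp=px([(37,29),(387,120),(365,215),(11,120),(30,66)],20/7,168,170)
sp=px([(157,57),(242,67),(185,277),(86,265),(197,35)],10/3,242,148)
# local: post end +x; top view up = world +x. order top: left-up,right-up,right-down,left-down
A=[(150,-45,18),(-185,-45,18),(-185,45,18),(150,45,18),(130,0,65)]
B=[(150,45,18),(150,-45,18),(-185,-45,18),(-185,45,18),(130,0,65)]
A=np.array(A)/1e3;B=np.array(B)/1e3
for o in([(T,A,tp),(S,B,sp)],[(T,A,tp)],[(S,B,sp)]):
    F,e=fit(o,[.4,.0,1.4]);print("feeder",F.round(4),np.degrees(F[2]));print(e.round(1).tolist())
    if len(o)==2: F0=F
for s,p in((T,px([(235,122)],20/7,168,170)[0]),(S,px([(165,150)],10/3,242,148)[0])):
    w=ray(s,p,.052); d=w[:2]-F0[:2]; c,q=np.cos(F0[2]),np.sin(F0[2]); print("hole",w,"local",c*d[0]+q*d[1],-q*d[0]+c*d[1])
L=np.array([(0,0,62),(100,0,62),(132,0,49.5)])/1e3
tq=px([(289,161),(139,86),(90,68)],4,320,210); sq=px([(137,177),(203,77),(224,66)],4,230,230)
for o in([(T,L,tq),(S,L,sq)],[(T,L,tq)],[(S,L,sq)]):
    P,e=fit(o,[.3,-.2,1.4]);print("spring",P.round(4),np.degrees(P[2]));print(e.round(1).tolist())
E
```

```text
feeder [0.5729 0.0915 1.3374] 76.62877843971678
[[0.6, -0.9], [1.1, -0.6], [0.0, -0.5], [-0.8, -0.4], [0.5, -0.3], [-1.2, -0.5], [-0.7, -0.3], [-0.1, -0.1], [-1.0, -0.7], [-0.7, -0.9]]
feeder [0.5715 0.0923 1.3384] 76.68693925007875
[[0.3, -0.3], [0.8, -0.1], [-0.3, -0.0], [-1.2, 0.1], [0.1, 0.3]]
feeder [0.5751 0.0891 1.3334] 76.3989921110659
[[-0.4, -0.1], [0.2, 0.2], [0.4, 0.5], [-0.4, -0.3], [0.2, -0.4]]
hole [0.55986369 0.03869737 0.052     ] local -0.05440654599671615 0.000452961940486522
hole [0.56369032 0.03927602 0.052     ] local -0.052958640566332926 -0.0031361186783613743
spring [ 0.4752 -0.3118  1.1158] 63.92825243659173
[[-0.2, -0.3], [0.3, -0.4], [0.2, -1.0], [-0.3, 0.3], [-0.5, 0.2], [-1.0, -1.0]]
spring [ 0.4747 -0.3121  1.1299] 64.73927824456462
[[-0.1, -0.1], [0.2, 0.3], [-0.0, -0.2]]
spring [ 0.4756 -0.3116  1.098 ] 62.91127079049485
[[-0.2, 0.2], [0.3, 0.4], [-0.1, -0.8]]
```

```bash
cat >> h.py <<'E'
from scipy.spatial.transform import Rotation as Ro
def Rdown(yaw): # tool z down, tool x at world angle yaw
    c,s=np.cos(yaw),np.sin(yaw); return np.array([[c,s,0],[s,-c,0],[0,0,-1.]])
def plan(o,p,R,n,dt=None):
    R0=np.array(o["ee_rot"]); rv=Ro.from_matrix(R0.T@R).as_rotvec(); d=(np.array(p)-o["tcp_pos"])/n
    x=[]
    for i in range(n): x.append(((R0@Ro.from_rotvec(rv*i/n).as_matrix()).T@d).round(4).tolist())
    print("xyz",x,"\ntwist each",(rv/n).round(4).tolist(),"x",n)
E
python3 - <<'E'
from h import *; from cell import r
plan(r.get_obs(),[.475,-.312,.30],Rdown(1.116),8)
E
```

```text
xyz [[0.0465, -0.0244, 0.0131], [0.0488, -0.0194, 0.0131], [0.0506, -0.0142, 0.013], [0.0518, -0.0088, 0.013], [0.0524, -0.0033, 0.013], [0.0525, 0.0022, 0.013], [0.052, 0.0077, 0.013], [0.0509, 0.0131, 0.013]] 
twist each [-0.0001, -0.0001, -0.105] x 8
```

Call:
send_rows:
  xyz:
    - [0.0465, -0.0244, 0.0131]
    - [0.0488, -0.0194, 0.0131]
    - [0.0506, -0.0142, 0.013]
    - [0.0518, -0.0088, 0.013]
    - [0.0524, -0.0033, 0.013]
    - [0.0525, 0.0022, 0.013]
    - [0.052, 0.0077, 0.013]
    - [0.0509, 0.0131, 0.013]
  twist:
    - [0, 0, -0.105]
    - [0, 0, -0.105]
    - [0, 0, -0.105]
    - [0, 0, -0.105]
    - [0, 0, -0.105]
    - [0, 0, -0.105]
    - [0, 0, -0.105]
    - [0, 0, -0.105]
  jaw: 0.06

```text
t: 1.1
tcp_pos: [0.4762, -0.3108, 0.3]
ee_rot: [[0.436, 0.9, -0.0], [0.9, -0.436, 0.0], [-0.0, -0.0, -1.0]]
wrist_force: [-0.5, -1.4, -0.3]
width: 0.06
```

Call:
send_rows:
  xyz:
    - [0, 0, 0]
    - [0, 0, 0]
  twist:
    - [0, 0, 0]
    - [0, 0, 0]

```text
t: 1.35
tcp_pos: [0.475, -0.3123, 0.3004]
ee_rot: [[0.44, 0.898, -0.0], [0.898, -0.44, -0.0], [-0.0, -0.0, -1.0]]
wrist_force: [-0.1, 0.4, 0.2]
width: 0.06
```

```bash
python3 - <<'E'
from h import *; from cell import r
plan(r.get_obs(),[.475,-.312,.224],Rdown(1.116),4)
E
```

```text
xyz [[0.0001, -0.0, 0.0191], [0.0001, -0.0, 0.0191], [0.0001, -0.0, 0.0191], [0.0001, -0.0, 0.0191]] 
twist each [-0.0001, 0.0, -0.0001] x 4
```

Call:
send_rows:
  xyz:
    - [0, 0, 0.019]
    - [0, 0, 0.019]
    - [0, 0, 0.019]
    - [0, 0, 0.019]
    - [0, 0, 0]
    - [0, 0, 0]
  twist:
    - [0, 0, 0]
    - [0, 0, 0]
    - [0, 0, 0]
    - [0, 0, 0]
    - [0, 0, 0]
    - [0, 0, 0]

```text
t: 2.1
tcp_pos: [0.4748, -0.3129, 0.2253]
ee_rot: [[0.441, 0.898, 0.001], [0.898, -0.441, -0.001], [-0.0, 0.001, -1.0]]
wrist_force: [0.2, 0.8, 0.1]
width: 0.0599
```

Call:
send_rows:
  xyz:
    - [0, 0, 0]
    - [0, 0, 0]
    - [0, 0, 0]
    - [0, 0, 0]
    - [0, 0, 0]
    - [0, 0, 0]
  twist:
    - [0, 0, 0]
    - [0, 0, 0]
    - [0, 0, 0]
    - [0, 0, 0]
    - [0, 0, 0]
    - [0, 0, 0]
  jaw: 0.0
  grip_force: 45

```text
t: 2.85
tcp_pos: [0.4752, -0.3121, 0.2246]
ee_rot: [[0.439, 0.898, 0.0], [0.898, -0.439, -0.0], [-0.0, 0.0, -1.0]]
wrist_force: [0.8, 0.6, 0.6]
width: 0.0218
```

```bash
python3 - <<'E'
from h import *; from cell import r,eyes
import cv2
s=eyes.snapshot("side");t=eyes.snapshot("top")
c=lambda i,x,y:cv2.resize(i["pixels"][y:y+150,x:x+100,::-1],(400,600),interpolation=cv2.INTER_CUBIC)
cv2.imwrite("pics/g1.png",np.hstack([c(s,220,180),c(t,320,170)]))
o=r.get_obs();print(o["tcp_pos"],o["width"],o["wrist_force"],o["wrist_torque"])
E
```

```text
[ 0.47517842 -0.31210606  0.22455782] 0.02148507478990958 [-0.21249167  0.52230109  1.80055383] [ 0.0334421  -0.12170367  0.02239094]
```

View pics/g1.png

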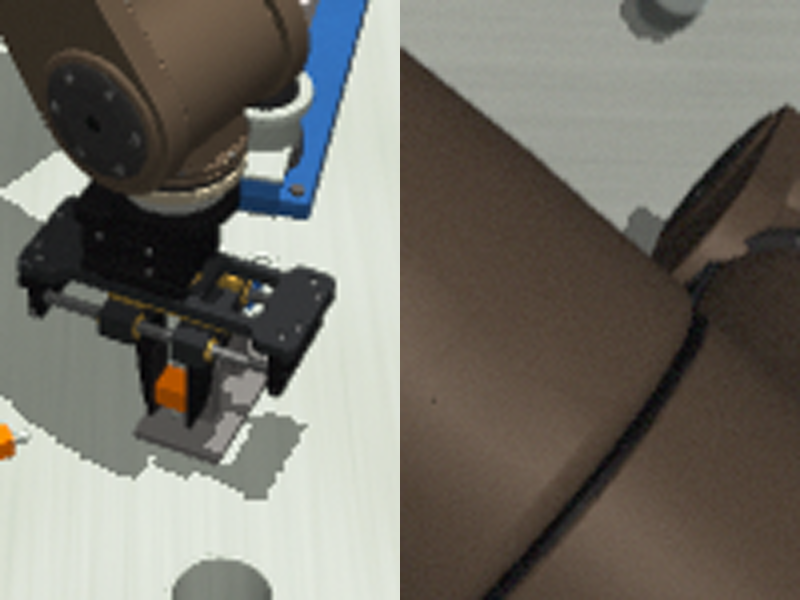

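Call:
send_rows:
  xyz:
    - [0, 0, -0.02]
    - [0, 0, -0.03]
    - [0, 0, -0.03]
    - [0, 0, -0.03]
    - [0, 0, 0]
    - [0, 0, 0]
  twist:
    - [0, 0, 0]
    - [0, 0, 0]
    - [0, 0, 0]
    - [0, 0, 0]
    - [0, 0, 0]
    - [0, 0, 0]

```text
t: 3.7
tcp_pos: [0.475, -0.312, 0.3337]
ee_rot: [[0.439, 0.898, -0.001], [0.898, -0.439, 0.001], [0.0, -0.001, -1.0]]
wrist_force: [-0.5, -0.3, -2.4]
width: 0.0219
```

```bash
python3 - <<'E'
from h import *; from cell import r
o=r.get_obs();print(o["tcp_pos"],o["width"],o["wrist_force"],o["wrist_torque"])
F=[.573,.0913,1.337]
p=world(F,[-.0535,0,.285])[0];print(p)
plan(o,[p[0],p[1],.300],Rdown(F[2]),10)
E
```

```text
[ 0.47495829 -0.31195528  0.33367388] 0.02190366419500009 [-0.53442397 -0.28423289 -2.40387141] [-0.07289295 -0.01990023  0.02230908]
[0.56060554 0.03925553 0.285     ]
xyz [[0.0353, -0.0077, 0.0034], [0.0355, -0.007, 0.0034], [0.0356, -0.0062, 0.0034], [0.0357, -0.0054, 0.0034], [0.0359, -0.0046, 0.0034], [0.036, -0.0038, 0.0034], [0.036, -0.003, 0.0034], [0.0361, -0.0022, 0.0034], [0.0361, -0.0014, 0.0034], [0.0361, -0.0006, 0.0034]] 
twist each [-0.0001, -0.0, -0.0221] x 10
```

Call:
send_rows:
  xyz:
    - [0.0353, -0.0077, 0.0034]
    - [0.0355, -0.007, 0.0034]
    - [0.0356, -0.0062, 0.0034]
    - [0.0357, -0.0054, 0.0034]
    - [0.0359, -0.0046, 0.0034]
    - [0.036, -0.0038, 0.0034]
    - [0.036, -0.003, 0.0034]
    - [0.0361, -0.0022, 0.0034]
  twist:
    - [0, 0, -0.0221]
    - [0, 0, -0.0221]
    - [0, 0, -0.0221]
    - [0, 0, -0.0221]
    - [0, 0, -0.0221]
    - [0, 0, -0.0221]
    - [0, 0, -0.0221]
    - [0, 0, -0.0221]

```text
t: 4.7
tcp_pos: [0.5437, -0.0299, 0.3058]
ee_rot: [[0.274, 0.962, -0.002], [0.962, -0.274, 0.0], [-0.0, -0.002, -1.0]]
wrist_force: [0.4, 0.3, -0.8]
width: 0.0216
```

Call:
send_rows:
  xyz:
    - [0.0361, -0.0014, 0.0034]
    - [0.0361, -0.0006, 0.0034]
    - [0, 0, 0.015]
    - [0, 0, 0.01]
    - [0, 0, 0]
    - [0, 0, 0]
  twist:
    - [0, 0, -0.0221]
    - [0, 0, -0.0221]
    - [0, 0, 0]
    - [0, 0, 0]
    - [0, 0, 0]
    - [0, 0, 0]

```text
t: 5.45
tcp_pos: [0.5608, 0.0383, 0.2755]
ee_rot: [[0.233, 0.972, -0.0], [0.972, -0.233, -0.0], [-0.0, -0.0, -1.0]]
wrist_force: [0.4, -0.7, -0.2]
width: 0.022
```

```bash
python3 - <<'E'
from h import *; from cell import r,eyes
import cv2
s=eyes.snapshot("side");t=eyes.snapshot("top")
c=lambda i,x,y:cv2.resize(i["pixels"][y:y+120,x:x+80,::-1],(400,600),interpolation=cv2.INTER_CUBIC)
cv2.imwrite("pics/g2.png",np.hstack([c(s,250,120),c(t,180,140)]))
o=r.get_obs();print(o["tcp_pos"],o["width"],o["wrist_force"],o["wrist_torque"],o["ee_rot"].round(4).tolist())
E
```

```text
[0.56083331 0.03853467 0.27589489] 0.021856698846493116 [-0.72792318 -0.87123287 -1.24706782] [-0.07830211 -0.06189038  0.03039809] [[0.2327, 0.9726, 0.0007], [0.9726, -0.2327, -0.0001], [0.0, 0.0007, -1.0]]
```

View pics/g2.png

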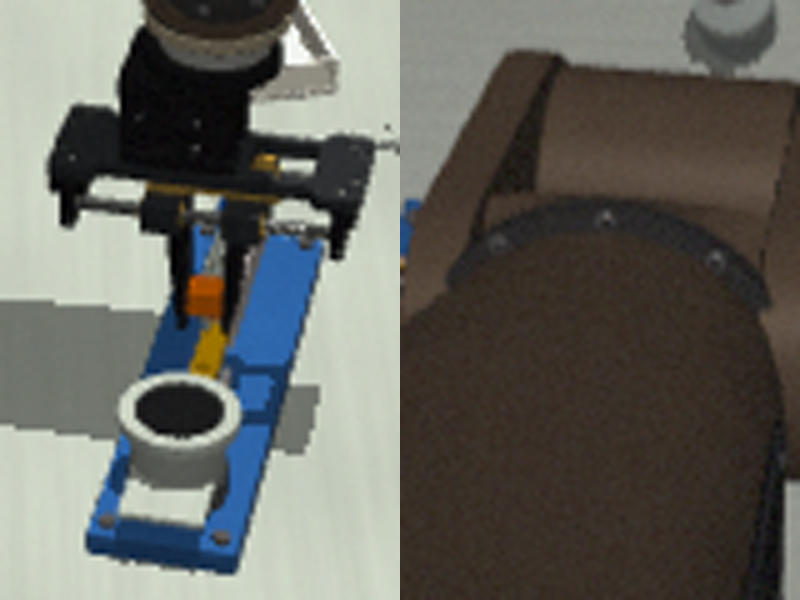

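The orange block, gripped, is above the gate, with its front face at about (207,297) in the crop, (291.4,179.4) in the full side view. I use this known point to correct the side camera's bias near the hole.

```bash
python3 - <<'E'
from h import *; from cell import r,eyes
import cv2
s=eyes.snapshot("side"); o=r.get_obs(); tc=o["tcp_pos"]; Rt=o["ee_rot"]
im=s["pixels"].astype(int); R,G,B=im[...,0],im[...,1],im[...,2]
m=(R>130)&(G<R*.6)&(B<70); m[:160]=0;m[200:]=0;m[:,:270]=0;m[:,310:]=0
ys,xs=np.nonzero(m); print("orange bbox",xs.min(),xs.max(),ys.min(),ys.max(),"cent",xs.mean(),ys.mean(),len(xs))
C=[(x,y,z) for x in(-.01,.01) for y in(-.011,.011) for z in(-.009,.009)]
P=np.array([tc+Rt@[c[0],c[1],.171+c[2]] for c in C]); q=proj(s,P)
# visible silhouette: front face + top; rasterise hull of front & top
mask=np.zeros(m.shape,np.uint8); cv2.fillConvexPoly(mask,cv2.convexHull(q.round().astype(np.int32)),1)
yy,xx=np.nonzero(mask);print("pred bbox",xx.min(),xx.max(),yy.min(),yy.max(),"cent",xx.mean(),yy.mean(),len(xx))
front=proj(s,np.array([tc+Rt@[-.01,y,.171+z] for y in(-.011,.011) for z in(-.009,.009)]));print("front pred",front.mean(0),front.round(1).tolist())
y=(R>150)&(G>110)&(B<60); y[:180]=0
for row in range(184,198): 
  k=np.nonzero(y[row,280:305])[0]; print(row, (k.min()+280,k.max()+280) if len(k) else None,end=' ')
S0=pickle.load(open("pics/side0.pkl","rb"))
i=S0["pixels"].astype(int);y=(i[...,0]>150)&(i[...,1]>110)&(i[...,2]<80); y[:170]=0; y[205:]=0;y[:,:280]=0;y[:,310:]=0
print()
F=[.573,.0913,1.337]
for row in range(174,196):
  k=np.nonzero(y[row])[0]
  if len(k): 
    l=[]
    for u in(k.min()-.5,k.max()+.5):
      w=ray(S0,(u,row),.052); d=w[:2]-F[:2]; l.append((np.round(1e3*(np.cos(F[2])*d[0]+np.sin(F[2])*d[1]),1),np.round(1e3*(-np.sin(F[2])*d[0]+np.cos(F[2])*d[1]),1)))
    print(row,k.min(),k.max(),l)
E
```

```text
orange bbox 288 293 175 178 cent 290.60869565217394 176.56521739130434 23
pred bbox 286 295 174 183 cent 290.81481481481484 178.59259259259258 81
front pred [290.15797953 180.44738186] [[286.6, 177.5], [286.5, 182.5], [293.9, 178.4], [293.7, 183.4]]
184 None 185 (np.int64(293), np.int64(293)) 186 (np.int64(291), np.int64(293)) 187 (np.int64(291), np.int64(294)) 188 (np.int64(290), np.int64(294)) 189 (np.int64(290), np.int64(293)) 190 (np.int64(290), np.int64(293)) 191 (np.int64(289), np.int64(293)) 192 (np.int64(292), np.int64(292)) 193 None 194 (np.int64(288), np.int64(292)) 195 (np.int64(292), np.int64(292)) 196 None 197 None 
184 292 293 [(np.float64(-7.9), np.float64(4.0)), (np.float64(-6.5), np.float64(-2.1))]
185 291 295 [(np.float64(-13.8), np.float64(6.1)), (np.float64(-10.5), np.float64(-9.2))]
186 290 295 [(np.float64(-19.7), np.float64(8.2)), (np.float64(-15.7), np.float64(-10.1))]
187 290 295 [(np.float64(-24.9), np.float64(7.2)), (np.float64(-20.9), np.float64(-11.0))]
188 290 294 [(np.float64(-30.1), np.float64(6.3)), (np.float64(-26.8), np.float64(-8.9))]
189 289 294 [(np.float64(-35.9), np.float64(8.3)), (np.float64(-32.0), np.float64(-9.8))]
190 289 294 [(np.float64(-41.1), np.float64(7.4)), (np.float64(-37.1), np.float64(-10.7))]
191 289 293 [(np.float64(-46.2), np.float64(6.5)), (np.float64(-42.9), np.float64(-8.5))]
192 288 293 [(np.float64(-51.9), np.float64(8.5)), (np.float64(-47.9), np.float64(-9.4))]
193 288 293 [(np.float64(-56.9), np.float64(7.6)), (np.float64(-53.0), np.float64(-10.3))]
194 288 292 [(np.float64(-61.9), np.float64(6.6)), (np.float64(-58.7), np.float64(-8.2))]
195 292 292 [(np.float64(-64.3), np.float64(-6.2)), (np.float64(-63.7), np.float64(-9.1))]
```

Call:
send_rows:
  xyz:
    - [0, 0, 0.012]
    - [0, 0, 0.01]
    - [0, 0, 0.002]
    - [0, 0, 0]
  twist:
    - [0, 0, 0]
    - [0, 0, 0]
    - [0, 0, 0]
    - [0, 0, 0]

```text
t: 6.1
tcp_pos: [0.5608, 0.0391, 0.2512]
ee_rot: [[0.232, 0.973, -0.001], [0.973, -0.232, -0.0], [-0.0, -0.001, -1.0]]
wrist_force: [0.1, -0.5, -0.4]
width: 0.0221
```

Call:
send_rows:
  xyz:
    - [0, 0, 0.001]
    - [0, 0, 0.001]
    - [0, 0, 0]
  twist:
    - [0, 0, 0]
    - [0, 0, 0]
    - [0, 0, 0]

```text
t: 6.48
tcp_pos: [0.5608, 0.0391, 0.2496]
ee_rot: [[0.232, 0.973, 0.0], [0.973, -0.232, -0.0], [-0.0, 0.0, -1.0]]
wrist_force: [0.2, -0.6, -1.9]
width: 0.0218
```

Call:
send_rows:
  xyz:
    - [0, 0, 0.001]
    - [0, 0, 0.001]
    - [0, 0, 0]
  twist:
    - [0, 0, 0]
    - [0, 0, 0]
    - [0, 0, 0]

```text
t: 6.85
tcp_pos: [0.5608, 0.0391, 0.2474]
ee_rot: [[0.232, 0.973, -0.0], [0.973, -0.232, -0.0], [-0.0, -0.0, -1.0]]
wrist_force: [0.4, 0.7, -1.6]
width: 0.0215
```

Call:
send_rows:
  xyz:
    - [0, 0, 0.001]
    - [0, 0, 0]
    - [0, 0, 0]
  twist:
    - [0, 0, 0]
    - [0, 0, 0]
    - [0, 0, 0]

```text
t: 7.22
tcp_pos: [0.5608, 0.039, 0.2465]
ee_rot: [[0.232, 0.973, 0.0], [0.973, -0.232, -0.0], [-0.0, 0.0, -1.0]]
wrist_force: [0.9, -0.1, -0.0]
width: 0.0219
```

Call:
send_rows:
  xyz:
    - [0, 0, 0.001]
    - [0, 0, 0]
    - [0, 0, 0]
  twist:
    - [0, 0, 0]
    - [0, 0, 0]
    - [0, 0, 0]

```text
t: 7.6
tcp_pos: [0.5608, 0.039, 0.2455]
ee_rot: [[0.232, 0.973, -0.0], [0.973, -0.232, -0.0], [-0.0, -0.0, -1.0]]
wrist_force: [-0.0, -0.4, -1.8]
width: 0.0217
```

Call:
send_rows:
  xyz:
    - [0, 0, 0.001]
    - [0, 0, 0.001]
    - [0, 0, 0]
  twist:
    - [0, 0, 0]
    - [0, 0, 0]
    - [0, 0, 0]

```text
t: 7.98
tcp_pos: [0.5608, 0.039, 0.2434]
ee_rot: [[0.232, 0.973, -0.0], [0.973, -0.232, -0.0], [-0.0, -0.0, -1.0]]
wrist_force: [0.3, -0.6, -1.7]
width: 0.0218
```

Call:
send_rows:
  xyz:
    - [0, 0, 0.001]
    - [0, 0, 0.001]
    - [0, 0, 0]
  twist:
    - [0, 0, 0]
    - [0, 0, 0]
    - [0, 0, 0]

```text
t: 8.35
tcp_pos: [0.5608, 0.039, 0.2414]
ee_rot: [[0.232, 0.973, -0.0], [0.973, -0.232, -0.0], [-0.0, -0.0, -1.0]]
wrist_force: [0.5, -2.6, -0.6]
width: 0.0217
```

Call:
send_rows:
  xyz:
    - [0, 0, 0.001]
    - [0, 0, 0.001]
    - [0, 0, 0.001]
    - [0, 0, 0]
  twist:
    - [0, 0, 0]
    - [0, 0, 0]
    - [0, 0, 0]
    - [0, 0, 0]

```text
t: 8.85
tcp_pos: [0.5608, 0.039, 0.2384]
ee_rot: [[0.232, 0.973, -0.0], [0.973, -0.232, -0.0], [-0.0, -0.0, -1.0]]
wrist_force: [-0.2, -3.0, -0.7]
width: 0.0217
```

Call:
send_rows:
  xyz:
    - [0, 0, 0.001]
    - [0, 0, 0.001]
    - [0, 0, 0.001]
    - [0, 0, 0]
  twist:
    - [0, 0, 0]
    - [0, 0, 0]
    - [0, 0, 0]
    - [0, 0, 0]

```text
t: 9.35
tcp_pos: [0.5608, 0.039, 0.2354]
ee_rot: [[0.232, 0.973, -0.0], [0.973, -0.232, -0.0], [-0.0, -0.0, -1.0]]
wrist_force: [0.3, -3.5, -0.6]
width: 0.0222
```

Call:
send_rows:
  xyz:
    - [0, 0, 0.001]
    - [0, 0, 0.001]
    - [0, 0, 0]
  twist:
    - [0, 0, 0]
    - [0, 0, 0]
    - [0, 0, 0]

```text
t: 9.72
tcp_pos: [0.5608, 0.039, 0.2334]
ee_rot: [[0.232, 0.973, -0.0], [0.973, -0.232, -0.0], [-0.0, -0.0, -1.0]]
wrist_force: [-0.4, -3.6, -1.2]
width: 0.0215
```

Call:
send_rows:
  xyz:
    - [0, 0, 0.001]
    - [0, 0, 0]
    - [0, 0, 0]
  twist:
    - [0, 0, 0]
    - [0, 0, 0]
    - [0, 0, 0]

```text
t: 10.1
tcp_pos: [0.5608, 0.039, 0.2325]
ee_rot: [[0.232, 0.973, 0.0], [0.973, -0.232, -0.0], [-0.0, 0.0, -1.0]]
wrist_force: [-0.8, -3.9, 0.3]
width: 0.0217
```

Call:
send_rows:
  xyz:
    - [0, 0, 0.001]
    - [0, 0, 0]
    - [0, 0, 0]
  twist:
    - [0, 0, 0]
    - [0, 0, 0]
    - [0, 0, 0]

```text
t: 10.48
tcp_pos: [0.5607, 0.0391, 0.2324]
ee_rot: [[0.232, 0.973, 0.001], [0.973, -0.232, -0.0], [0.0, 0.001, -1.0]]
wrist_force: [-2.9, -3.0, 11.7]
width: 0.0214
```

Call:
send_rows:
  xyz:
    - [0, 0.0015, 0]
    - [0, 0, 0]
    - [0, 0, 0]
  twist:
    - [0, 0, 0]
    - [0, 0, 0]
    - [0, 0, 0]

```text
t: 10.85
tcp_pos: [0.5614, 0.039, 0.2323]
ee_rot: [[0.232, 0.973, -0.002], [0.973, -0.232, 0.0], [-0.0, -0.002, -1.0]]
wrist_force: [-9.3, -1.7, 16.6]
width: 0.0219
```

Call:
send_rows:
  xyz:
    - [0, -0.0018, -0.001]
    - [0, 0, 0]
    - [0, 0, 0]
  twist:
    - [0, 0, 0]
    - [0, 0, 0]
    - [0, 0, 0]

```text
t: 11.22
tcp_pos: [0.5605, 0.0392, 0.2325]
ee_rot: [[0.232, 0.973, -0.0], [0.973, -0.232, 0.0], [-0.0, -0.0, -1.0]]
wrist_force: [-1.5, -1.9, 2.5]
width: 0.0217
```

Call:
send_rows:
  xyz:
    - [0, 0, 0]
    - [0, 0, 0]
    - [0, 0, 0]
    - [0, 0, 0]
  twist:
    - [0, 0, 0]
    - [0, 0, 0]
    - [0, 0, 0]
    - [0, 0, 0]
  jaw: 0.05

```text
t: 11.72
tcp_pos: [0.5605, 0.0392, 0.2325]
ee_rot: [[0.232, 0.973, -0.0], [0.973, -0.232, -0.0], [-0.0, 0.0, -1.0]]
wrist_force: [0.0, 0.1, -0.2]
width: 0.0491
```

Call:
send_rows:
  xyz:
    - [0, 0, -0.02]
    - [0, 0, -0.03]
    - [0, 0, -0.03]
    - [0, 0, -0.03]
    - [-0.05, 0, -0.03]
    - [-0.06, 0, 0]
    - [-0.06, 0, 0]
    - [-0.06, 0, 0]
  twist:
    - [0, 0, 0]
    - [0, 0, 0]
    - [0, 0, 0]
    - [0, 0, 0]
    - [0, 0, 0]
    - [0, 0, 0]
    - [0, 0, 0]
    - [0, 0, 0]

```text
t: 12.72
tcp_pos: [0.5064, -0.1863, 0.3728]
ee_rot: [[0.232, 0.973, 0.001], [0.973, -0.232, -0.0], [-0.0, 0.001, -1.0]]
wrist_force: [-0.0, 0.6, 0.2]
width: 0.0496
```

```bash
python3 - <<'E'
from h import *; from cell import r,eyes
import cv2
s=eyes.snapshot("side");t=eyes.snapshot("top")
for n,i in(("side",s),("top",t)): pickle.dump(i,open(f"pics/{n}3.pkl","wb"))
c=lambda i,x,y:cv2.resize(i["pixels"][y:y+90,x:x+120,::-1],(800,600),interpolation=cv2.INTER_CUBIC)[:,:800]
cv2.imwrite("pics/g3.png",cv2.resize(np.hstack([c(s,242,140),c(t,160,150)]),(800,300)))
E
```

```text
(no output)
```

View pics/g3.png

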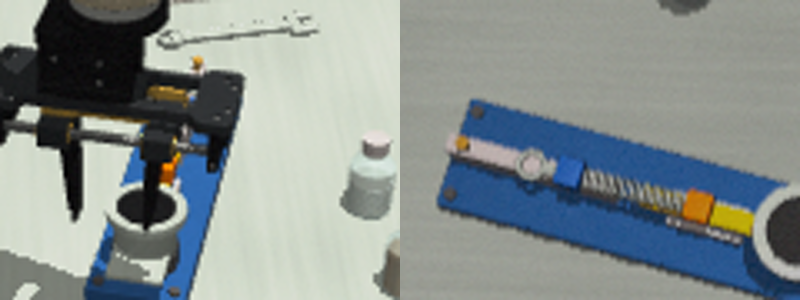

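The spring lies along the feeder with the orange block seated in the gate and the eye on the ledge short of the post. In the crop, post head is at (462,144), eye (532,166), blue block (570,172) and orange block (699,206).

```bash
python3 - <<'E'
from h import *; from cell import r
T=pickle.load(open("pics/top3.pkl","rb")); im=T["pixels"].astype(int);R,G,B=[im[...,k] for k in range(3)]
px=lambda p:np.array(p)*.3+[160-.35,150-.35]
m=(R>140)&(G>60)&(G<R*.75)&(B<60); m[:,:330]&=True
yx=np.argwhere(m); 
o=yx[(yx[:,1]>240)&(yx[:,1]<262)]; po=yx[(yx[:,1]<186)&(yx[:,1]>170)]
print("orange",len(o),o.mean(0)[::-1] if len(o) else 0,"post",len(po),po.mean(0)[::-1] if len(po) else 0,"hand",px((299,206)),px((62,144)))
W={k:ray(T,px(p),z) for k,p,z in(("orange",(299,206),.070),("blue",(170,171),.070),("eye",(132,166),.0575),("post",(62,144),.065))}
for k,v in W.items(): print(k,v.round(4))
off=np.array([.5605,.0392])-W["orange"][:2]; print("arm-cam offset",off)
d=W["post"]-W["orange"];print("dist o-post",np.hypot(*d[:2]),"ang",np.degrees(np.arctan2(d[1],d[0])))
d=W["eye"]-W["orange"];print("dist o-eye",np.hypot(*d[:2]),"ang",np.degrees(np.arctan2(d[1],d[0])))
d=W["blue"]-W["orange"];print("dist o-blue",np.hypot(*d[:2]),"ang",np.degrees(np.arctan2(d[1],d[0])))
E
```

```text
orange 65 [248.83076923 211.44615385] post 7 [178.         192.28571429] hand [249.35 211.45] [178.25 192.85]
orange [0.5586 0.0385 0.07  ]
blue [0.5824 0.1356 0.07  ]
eye [0.5883 0.1669 0.0575]
post [0.6021 0.219  0.065 ]
arm-cam offset [0.00190456 0.00069918]
dist o-post 0.1856353570861254 ang 76.45885641203914
dist o-eye 0.1318300286059295 ang 76.97521998927822
dist o-blue 0.09999683290183656 ang 76.20030449785341
```

```bash
cat >> h.py <<'E'
U=np.array([.2322,.9727,0]); L0=np.array([.5605,.0392,.0615])
def tgt(s,h,a,lat=0):  # blue block middle at s from first leg place, lifted h, nose up a
    y=np.array([U[1],-U[0],0]); R=np.c_[U,y,[0,0,-1.]]@Ro.from_rotvec([0,a,0]).as_matrix()
    return L0+U*s+y*lat+[0,0,h]-R[:,2]*.171, R
E
python3 - <<'E'
from h import *; from cell import r
o=r.get_obs(); p,R=tgt(.100,.06,0); print(p); plan(o,p,R,7)
E
```

```text
[0.58372 0.13647 0.2925 ]
xyz [[0.0478, -0.0002, 0.0114], [0.0478, -0.0002, 0.0114], [0.0478, -0.0002, 0.0114], [0.0478, -0.0001, 0.0114], [0.0478, -0.0001, 0.0114], [0.0478, -0.0001, 0.0114], [0.0478, -0.0, 0.0114]] 
twist each [0.0001, 0.0001, -0.0006] x 7
```

Call:
send_rows:
  xyz:
    - [0.0478, -0.0002, 0.0114]
    - [0.0478, -0.0002, 0.0114]
    - [0.0478, -0.0002, 0.0114]
    - [0.0478, -0.0001, 0.0114]
    - [0.0478, -0.0001, 0.0114]
    - [0.0478, -0.0001, 0.0114]
    - [0.0478, 0, 0.0114]
    - [0, 0, 0]
  twist:
    - [0, 0, -0.0006]
    - [0, 0, -0.0006]
    - [0, 0, -0.0006]
    - [0, 0, -0.0006]
    - [0, 0, -0.0006]
    - [0, 0, -0.0006]
    - [0, 0, -0.0006]
    - [0, 0, 0]

```text
t: 13.82
tcp_pos: [0.5831, 0.1445, 0.2916]
ee_rot: [[0.224, 0.975, -0.001], [0.975, -0.224, 0.0], [-0.0, -0.001, -1.0]]
wrist_force: [-0.1, -0.7, -0.1]
width: 0.0502
```

Call:
send_rows:
  xyz:
    - [0, 0, 0.02]
    - [0, 0, 0.02]
    - [0, 0, 0.015]
    - [0, 0, 0.005]
    - [0, 0, 0]
    - [0, 0, 0]
  twist:
    - [0, 0, 0]
    - [0, 0, 0]
    - [0, 0, 0]
    - [0, 0, 0]
    - [0, 0, 0]
    - [0, 0, 0]

```text
t: 14.58
tcp_pos: [0.5834, 0.1412, 0.2333]
ee_rot: [[0.228, 0.974, 0.001], [0.974, -0.228, 0.0], [0.0, 0.001, -1.0]]
wrist_force: [-0.9, -0.2, 1.2]
width: 0.0503
```

Call:
send_rows:
  xyz:
    - [0, 0, 0]
    - [0, 0, 0]
    - [0, 0, 0]
    - [0, 0, 0]
  twist:
    - [0, 0, 0]
    - [0, 0, 0]
    - [0, 0, 0]
    - [0, 0, 0]
  jaw: 0.0
  grip_force: 55

```text
t: 15.08
tcp_pos: [0.5833, 0.1412, 0.2328]
ee_rot: [[0.228, 0.974, 0.0], [0.974, -0.228, -0.0], [0.0, 0.0, -1.0]]
wrist_force: [-0.7, -0.2, 1.4]
width: 0.0215
```

```bash
python3 - <<'E'
from h import *; from cell import r
o=r.get_obs(); print(o["tcp_pos"],o["wrist_force"],tgt(.1,0,0)[0]); p,R=tgt(.123,0,0); plan(o,p,R,6)
q=dict(tcp_pos=p,ee_rot=R); p2,R2=tgt(.125,.0125,.12); plan(q,p2,R2,6)
E
```

```text
[0.58331861 0.1412331  0.23281816] [-0.68480364 -0.20194422  1.40548546] [0.58372 0.13647 0.2325 ]
xyz [[0.0031, 0.0003, 0.0001], [0.0031, 0.0003, 0.0001], [0.0031, 0.0003, 0.0001], [0.0031, 0.0003, 0.0001], [0.0031, 0.0003, 0.0001], [0.0031, 0.0003, 0.0001]] 
twist each [0.0, -0.0, 0.0008] x 6
xyz [[-0.0031, -0.0, -0.0019], [-0.003, -0.0, -0.0019], [-0.003, -0.0, -0.002], [-0.003, -0.0, -0.0021], [-0.0029, -0.0, -0.0021], [-0.0029, -0.0, -0.0022]] 
twist each [0.0, 0.02, 0.0] x 6
```

Call:
send_rows:
  xyz:
    - [0.0038, 0.0002, 0]
    - [0.0038, 0.0002, 0]
    - [0.0038, 0.0002, 0]
    - [0.0038, 0.0002, 0]
    - [0.0038, 0.0003, 0]
    - [0.0038, 0.0003, 0]
    - [0, 0, 0]
  twist:
    - [0, 0, 0.0008]
    - [0, 0, 0.0008]
    - [0, 0, 0.0008]
    - [0, 0, 0.0008]
    - [0, 0, 0.0008]
    - [0, 0, 0.0008]
    - [0, 0, 0]

```text
t: 15.95
tcp_pos: [0.5898, 0.1631, 0.2328]
ee_rot: [[0.232, 0.973, -0.001], [0.973, -0.232, -0.0], [-0.001, -0.001, -1.0]]
wrist_force: [-2.6, -2.8, 3.1]
width: 0.0213
```

```bash
python3 - <<'E'
from h import *; from cell import r
o=r.get_obs(); d=o["tcp_pos"]-tgt(0,0,0)[0]; print("s",d@U,"lat",d@[U[1],-U[0],0],d[2],o["wrist_force"],"Fu",o["wrist_force"]@U,o["width"])
O=.0047
p2,R2=tgt(.127+O,.0125,.12); plan(o,p2,R2,8)
q=dict(tcp_pos=p2,ee_rot=R2); p,R=tgt(.1545+O,.0125,.12); plan(q,p,R,7)
E
```

```text
s 0.12733126002076126 lat -0.0002890241074819727 0.00032286231737627125 [-2.60121302 -2.76175473  3.14061997] Fu -3.2903604923989023 0.021310692831379825
xyz [[-0.002, 0.0, -0.0014], [-0.002, 0.0, -0.0014], [-0.002, 0.0, -0.0014], [-0.0019, 0.0, -0.0015], [-0.0019, 0.0, -0.0015], [-0.0019, 0.0, -0.0015], [-0.0019, 0.0, -0.0015], [-0.0019, 0.0, -0.0016]] 
twist each [-0.0001, 0.0151, -0.0] x 8
xyz [[0.0039, 0.0, 0.0005], [0.0039, 0.0, 0.0005], [0.0039, 0.0, 0.0005], [0.0039, 0.0, 0.0005], [0.0039, 0.0, 0.0005], [0.0039, 0.0, 0.0005], [0.0039, 0.0, 0.0005]] 
twist each [-0.0, 0.0, -0.0] x 7
```

Call:
send_rows:
  xyz:
    - [-0.002, 0, -0.0014]
    - [-0.002, 0, -0.0014]
    - [-0.002, 0, -0.0014]
    - [-0.0019, 0, -0.0015]
    - [-0.0019, 0, -0.0015]
    - [-0.0019, 0, -0.0015]
    - [-0.0019, 0, -0.0015]
    - [-0.0019, 0, -0.0016]
  twist:
    - [0, 0.0151, 0]
    - [0, 0.0151, 0]
    - [0, 0.0151, 0]
    - [0, 0.0151, 0]
    - [0, 0.0151, 0]
    - [0, 0.0151, 0]
    - [0, 0.0151, 0]
    - [0, 0.0151, 0]

```text
t: 16.95
tcp_pos: [0.5861, 0.1472, 0.2437]
ee_rot: [[0.231, 0.973, 0.028], [0.965, -0.232, 0.118], [0.121, -0.0, -0.993]]
wrist_force: [-2.6, -4.4, -2.6]
width: 0.0217
```

Call:
send_rows:
  xyz:
    - [0.003, 0, 0.0004]
    - [0.003, 0, 0.0004]
    - [0.003, 0, 0.0004]
    - [0, 0, 0]
    - [0, 0, 0]
  twist:
    - [0, 0, 0]
    - [0, 0, 0]
    - [0, 0, 0]
    - [0, 0, 0]
    - [0, 0, 0]

```text
t: 17.58
tcp_pos: [0.5882, 0.1563, 0.2434]
ee_rot: [[0.23, 0.973, 0.028], [0.966, -0.232, 0.117], [0.12, -0.0, -0.993]]
wrist_force: [-2.3, -5.1, -1.2]
width: 0.0217
```

```bash
python3 - <<'E'
from h import *; from cell import r,eyes
import cv2
o=r.get_obs(); g=o["tcp_pos"]+o["ee_rot"][:,2]*.171-L0; print("s",g@U,"lat",g@[U[1],-U[0],0],"h",g[2],"F",o["wrist_force"],"Fu",o["wrist_force"]@U)
s=eyes.snapshot("side");t=eyes.snapshot("top")
c=lambda i,x,y:cv2.resize(i["pixels"][y:y+90,x:x+60,::-1],(400,600),interpolation=cv2.INTER_CUBIC)
cv2.imwrite("pics/g4.png",np.hstack([c(s,265,130),c(t,160,150)]))
O=.0047
p,R=tgt(.1545+O,.0125,.12); plan(o,p,R,6)
E
```

```text
s 0.1408500162933649 lat -0.0002778077901915456 h 0.012179558453474043 F [-2.275478   -5.1154195  -1.22687053] Fu -5.504134540478624
xyz [[0.0031, 0.0, 0.0003], [0.0031, 0.0, 0.0003], [0.0031, 0.0, 0.0003], [0.0031, 0.0, 0.0003], [0.0031, 0.0, 0.0003], [0.0031, 0.0, 0.0003]] 
twist each [-0.0, -0.0001, 0.0] x 6
```

View pics/g4.png

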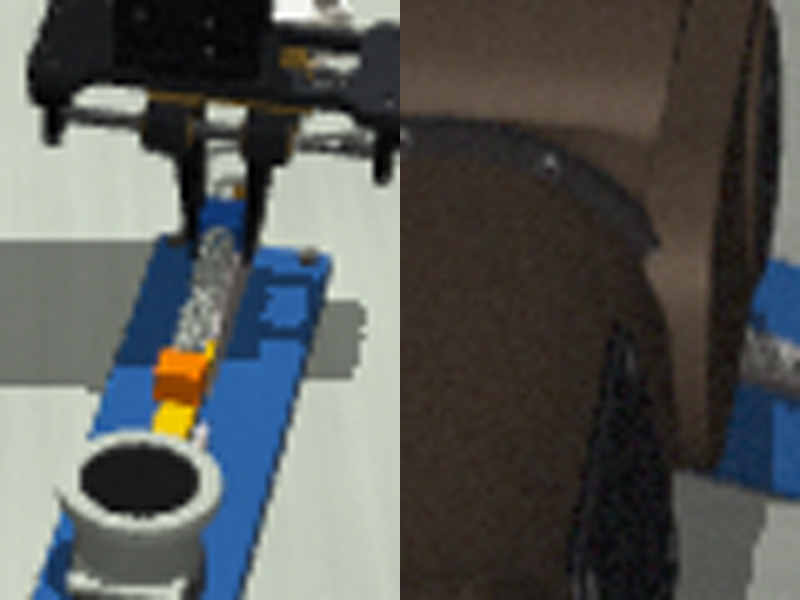

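Call:
send_rows:
  xyz:
    - [0.003, 0, 0.0003]
    - [0.003, 0, 0.0003]
    - [0.003, 0, 0.0003]
    - [0.003, 0, 0.0003]
    - [0, 0, 0]
  twist:
    - [0, 0, 0]
    - [0, 0, 0]
    - [0, 0, 0]
    - [0, 0, 0]
    - [0, 0, 0]

```text
t: 18.3
tcp_pos: [0.591, 0.1679, 0.2436]
ee_rot: [[0.23, 0.973, 0.027], [0.966, -0.232, 0.117], [0.12, -0.0, -0.993]]
wrist_force: [-2.6, -8.7, -2.8]
width: 0.0217
```

Call:
send_rows:
  xyz:
    - [0.003, 0, 0.0003]
    - [0.003, 0, 0.0003]
    - [0, 0, 0]
    - [0, 0, 0]
    - [0, 0, 0]
  twist:
    - [0, 0, 0]
    - [0, 0, 0]
    - [0, 0, 0]
    - [0, 0, 0]
    - [0, 0, 0]

```text
t: 18.92
tcp_pos: [0.5923, 0.1735, 0.2437]
ee_rot: [[0.231, 0.973, 0.027], [0.966, -0.232, 0.116], [0.12, -0.001, -0.993]]
wrist_force: [-2.9, -8.1, -1.7]
width: 0.0214
```

```bash
python3 - <<'E'
from h import *; from cell import r,eyes
import cv2
o=r.get_obs(); g=o["tcp_pos"]+o["ee_rot"][:,2]*.171-L0; print("s",g@U,"lat",g@[U[1],-U[0],0],"h",g[2],"F",o["wrist_force"],"Fu",o["wrist_force"]@U)
s=eyes.snapshot("side")
c=lambda i,x,y:cv2.resize(i["pixels"][y:y+60,x:x+80,::-1],(800,600),interpolation=cv2.INTER_CUBIC)
cv2.imwrite("pics/g5.png",c(s,260,135))
p,R=tgt(g@U,.0005,.0); plan(o,p,R,8)
E
```

```text
s 0.1584182673524169 lat -0.0003525026052199783 h 0.012404671711363308 F [-2.90848347 -8.11092677 -1.71604411] Fu -8.564848329192673
xyz [[0.0024, 0.0, 0.0016], [0.0024, 0.0, 0.0016], [0.0024, 0.0, 0.0016], [0.0024, 0.0, 0.0015], [0.0025, 0.0, 0.0015], [0.0025, 0.0, 0.0014], [0.0025, 0.0, 0.0014], [0.0025, 0.0, 0.0014]] 
twist each [-0.0001, -0.015, 0.0] x 8
```

View pics/g5.png

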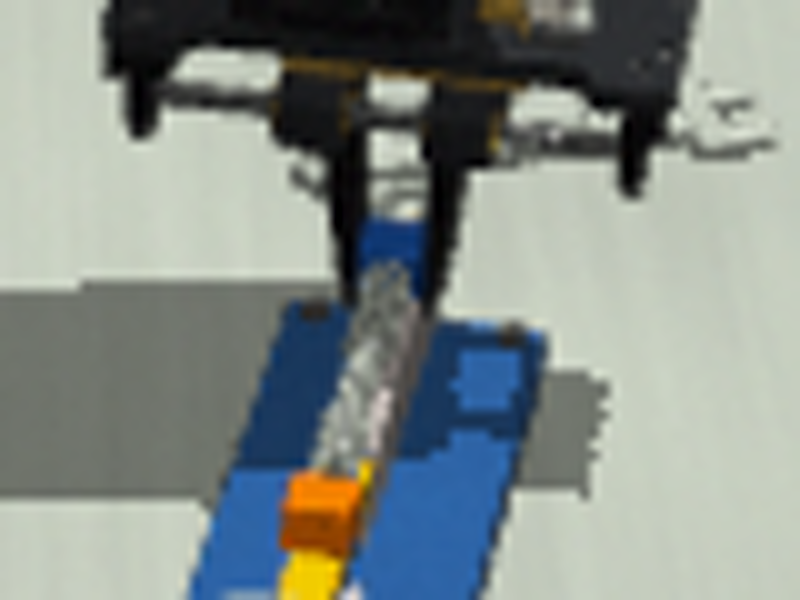

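Call:
send_rows:
  xyz:
    - [0.0024, 0, 0.0016]
    - [0.0024, 0, 0.0016]
    - [0.0024, 0, 0.0016]
    - [0, 0, 0]
  twist:
    - [0, -0.015, 0]
    - [0, -0.015, 0]
    - [0, -0.015, 0]
    - [0, 0, 0]

```text
t: 19.48
tcp_pos: [0.5943, 0.1809, 0.2396]
ee_rot: [[0.231, 0.973, 0.017], [0.97, -0.232, 0.073], [0.074, -0.0, -0.997]]
wrist_force: [-1.4, -10.2, -2.0]
width: 0.0216
```

Call:
send_rows:
  xyz:
    - [0.0024, 0, 0.0015]
    - [0, 0, 0]
    - [0, 0, 0]
  twist:
    - [0, -0.015, 0]
    - [0, 0, 0]
    - [0, 0, 0]

```text
t: 19.85
tcp_pos: [0.5948, 0.1833, 0.2384]
ee_rot: [[0.232, 0.973, 0.013], [0.971, -0.232, 0.058], [0.06, -0.0, -0.998]]
wrist_force: [-1.9, -9.6, -2.1]
width: 0.0217
```

Call:
send_rows:
  xyz:
    - [0.0025, 0, 0.0015]
    - [0.0025, 0, 0.0014]
    - [0, 0, 0]
  twist:
    - [0, -0.015, 0]
    - [0, -0.015, 0]
    - [0, 0, 0]

```text
t: 20.23
tcp_pos: [0.5959, 0.1885, 0.2357]
ee_rot: [[0.232, 0.973, 0.006], [0.972, -0.232, 0.029], [0.029, -0.001, -1.0]]
wrist_force: [-3.0, -8.4, -1.7]
width: 0.0216
```

Call:
send_rows:
  xyz:
    - [0.0025, 0, 0.0014]
    - [0.0025, 0, 0.0014]
    - [0, 0, 0]
    - [0, 0, 0]
  twist:
    - [0, -0.015, 0]
    - [0, -0.015, 0]
    - [0, 0, 0]
    - [0, 0, 0]

```text
t: 20.72
tcp_pos: [0.5971, 0.1933, 0.2331]
ee_rot: [[0.232, 0.973, -0.001], [0.973, -0.232, -0.0], [-0.0, -0.001, -1.0]]
wrist_force: [-3.1, -9.1, -1.3]
width: 0.0216
```

```bash
python3 - <<'E'
from h import *; from cell import r,eyes
o=r.get_obs(); g=o["tcp_pos"]+o["ee_rot"][:,2]*.171-L0; print("s",g@U,"lat",g@[U[1],-U[0],0],"h",g[2],"F",o["wrist_force"],"Fu",o["wrist_force"]@U,o["wrist_torque"],o["ee_rot"][:,2])
E
```

```text
s 0.15836803231721303 lat -0.0003987448086908918 h 0.0005594291751469527 F [-3.0508707  -9.0525499  -1.32372688] Fu -9.513827461065292 [-1.48809324  0.42128395 -0.10532037] [-1.02637054e-03 -9.11984631e-05 -9.99999469e-01]
```

Call:
send_rows:
  xyz:
    - [-0.002, 0, 0]
    - [-0.002, 0, 0]
    - [-0.001, 0, 0]
    - [0, 0, 0]
    - [0, 0, 0]
  twist:
    - [0, 0, 0]
    - [0, 0, 0]
    - [0, 0, 0]
    - [0, 0, 0]
    - [0, 0, 0]

```text
t: 21.35
tcp_pos: [0.5961, 0.189, 0.2333]
ee_rot: [[0.232, 0.973, 0.0], [0.973, -0.232, 0.001], [0.001, 0.0, -1.0]]
wrist_force: [-0.1, -1.0, -3.1]
width: 0.0215
```

Call:
send_rows:
  xyz:
    - [-0.001, 0, 0]
    - [0, 0, 0]
    - [0, 0, 0]
  twist:
    - [0, 0, 0]
    - [0, 0, 0]
    - [0, 0, 0]

```text
t: 21.72
tcp_pos: [0.5959, 0.1886, 0.2333]
ee_rot: [[0.232, 0.973, 0.001], [0.973, -0.232, 0.002], [0.002, 0.001, -1.0]]
wrist_force: [-0.7, 5.9, -3.7]
width: 0.0216
```

The eye has caught: the pull dropped from 9.5 N to about zero after 4.5 mm of retreat, then reversed. I'll ease off, release and look.

Call:
send_rows:
  xyz:
    - [0.001, 0, 0.0005]
    - [0, 0, 0]
  twist:
    - [0, 0, 0]
    - [0, 0, 0]

```text
t: 21.98
tcp_pos: [0.5961, 0.1888, 0.2329]
ee_rot: [[0.233, 0.973, 0.001], [0.973, -0.233, 0.001], [0.001, 0.0, -1.0]]
wrist_force: [-0.7, -0.5, -2.0]
width: 0.0216
```

Call:
send_rows:
  xyz:
    - [0, 0, 0]
    - [0, 0, 0]
    - [0, 0, 0]
    - [0, 0, 0]
  twist:
    - [0, 0, 0]
    - [0, 0, 0]
    - [0, 0, 0]
    - [0, 0, 0]
  jaw: 0.05

```text
t: 22.48
tcp_pos: [0.5961, 0.1888, 0.2329]
ee_rot: [[0.232, 0.973, 0.0], [0.973, -0.232, 0.001], [0.001, 0.0, -1.0]]
wrist_force: [0.7, 0.1, 0.6]
width: 0.0496
```

Call:
send_rows:
  xyz:
    - [0, 0, -0.02]
    - [0, 0, -0.03]
    - [0, 0, -0.04]
    - [-0.04, 0, -0.04]
    - [-0.06, 0, -0.02]
    - [-0.06, 0, 0]
    - [-0.06, 0, 0]
    - [-0.06, 0, 0]
  twist:
    - [0, 0, 0]
    - [0, 0, 0]
    - [0, 0, 0]
    - [0, 0, 0]
    - [0, 0, 0]
    - [0, 0, 0]
    - [0, 0, 0]
    - [0, 0, 0]

```text
t: 23.48
tcp_pos: [0.5303, -0.0847, 0.3827]
ee_rot: [[0.232, 0.973, 0.001], [0.973, -0.232, 0.0], [0.001, 0.001, -1.0]]
wrist_force: [0.9, 0.2, 0.3]
width: 0.0502
```

Call:
send_rows:
  xyz:
    - [-0.05, 0, 0]
    - [-0.03, 0, 0]
    - [0, 0, 0]
    - [0, 0, 0]
  twist:
    - [0, 0, 0]
    - [0, 0, 0]
    - [0, 0, 0]
    - [0, 0, 0]

```text
t: 23.98
tcp_pos: [0.5126, -0.1602, 0.3823]
ee_rot: [[0.232, 0.973, 0.0], [0.973, -0.232, 0.001], [0.001, -0.0, -1.0]]
wrist_force: [-0.1, 0.5, -0.7]
width: 0.0501
```

```bash
python3 - <<'E'
from h import *; from cell import r,eyes
import cv2
s=eyes.snapshot("side");t=eyes.snapshot("top")
pickle.dump(t,open("pics/top6.pkl","wb"))
c=lambda i,x,y:cv2.resize(i["pixels"][y:y+90,x:x+120,::-1],(800,600),interpolation=cv2.INTER_CUBIC)
cv2.imwrite("pics/g6.png",cv2.resize(np.hstack([c(s,242,140),c(t,160,150)]),(800,300)))
print(r.get_obs()["wrist_force"])
E
```

```text
[-0.19356505 -0.33718705  1.24370358]
```

View pics/g6.png

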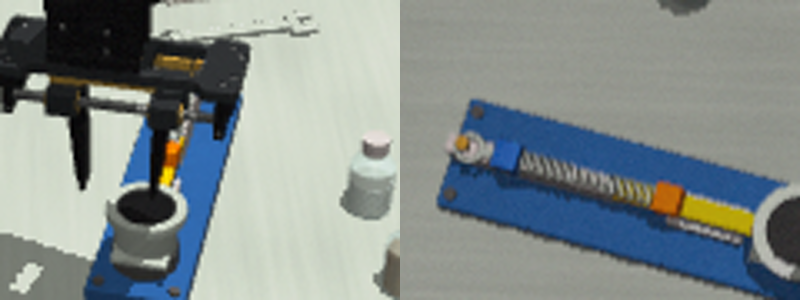

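The eye surrounds the brass head at (462,146), the spring is stretched, and the orange block sits in the gate at (668,198). I'll do a numeric check, then hand in.

```bash
python3 - <<'E'
from h import *; from cell import r
T=pickle.load(open("pics/top6.pkl","rb"))
px=lambda p:np.array(p)*.3+[160-.35,150-.35]
o,b,p=[ray(T,px(q),z)[:2] for q,z in(((268,198),.070),((108,156),.070),((62,144),.065))]
n=np.linalg.norm
print("leg x",.130-n(p-o),"blue-orange",n(b-o),"stretch",n(b-o)-.1,"eye x est",.130-n(p-o)+n(b-o)+.032)
print(r.close_job())
E
```

```text
leg x -0.03179146340370462 blue-orange 0.12417491040737703 stretch 0.02417491040737703 eye x est 0.12438344700367242
the job is handed in; nothing more can be done
None
```

The return spring is fitted: its leg is in the gate hole, the gate is shut and the eye is caught under the post's head. I released it and handed the job in at about 24 s of the 61 s limit; no verdict was reported.

**Leg in the hole:** I carried the cradle spring by its orange block and found the hole on the first descent, at about feeder x -54 mm. The upward force reached about 17 N at most, under the 35 N limit. The leg resisted a small sideways push with 9 N, which confirmed it was in the hole.

**Eye over the post:** I gripped the blue block, pulled the gate shut, lifted the eye with the nose tilted up, passed it over the post's head and lowered it. The pull peaked at about 10 N, or about 35 mm of stretch. Backing off 4.5 mm brought the pull to zero and then reversed it, so the eye had caught.

**Last checks, from the top picture:**

| Quantity | Measured | Required |
|---|---|---|
| Leg, feeder x | -32 mm | -40 to -29 mm |
| Stretch | about 24 mm (28 mm expected when fitted) | over 20 mm |
| Eye, feeder x | about 124 mm | 121 to 131 mm |

**Disagreements:**
- The two cameras differed by up to about 4 mm on where the feeder stands, so I relied on the force readings for the fits.
- The 4 mm shortfall in stretch against the expected 28 mm is about the error of picking points by hand in a small picture.
- I gripped the blue block about 5 mm off its middle and corrected for that in the moves.

I did not separately check that the bystanders were undisturbed at the end.

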